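# Put the desk tools back into their own trays

### The job

Put the desk tools away: seat the stapler, the correction tape, the eraser and the glue stick each in the wooden tray or holder made to its shape, the right way up, flat on its floor, let go and at rest. The correction tape has been left in the stapler's tray and has to come out of there first. The mug and the binder clip have no tray: leave them where they are.

Things in the scene. Friction and masses are not known exactly. Their poses are not given: they have to be found in the camera images.
- stapler: black stapler with metal trim, 36 x 134 x 43 mm, standing on its base on the desk. Origin: centre of the underside; y along its length, z up. The base is 36 mm wide up to z = 11 mm; the arm above it is 20 mm wide from z = 24 to 43 mm and fixed, and is the place to grip, at mid-length, fingers closing along x. 0.21 kg.
- correction_tape: white, boat-shaped correction tape dispenser with a blue dot on top, 33 x 81 x 15 mm, lying at the start in the stapler's tray. Origin: centre of the underside; y along its length, z up. Grip it at mid-length across its 33 mm, fingers closing along x.
- eraser: eraser in a blue card sleeve with a white end, 20 x 44 x 12 mm, lying flat on the desk. Origin: underside, within 1 mm of its centre; y along its length, z up. Grip it at mid-length across its 20 mm, fingers closing along x.
- glue_stick: glue stick standing upright on the desk, a cylinder 27 mm in diameter and 90 mm high, red and orange with white ends. Origin: centre of the underside, z up.
- stapler_tray: the longest of the three light wooden trays, fixed to the desk; inside 50 x 148 mm (x, y), outside 66 x 164 mm. Floor 3 mm thick, lined with cork, rim 12 mm above the desk. At mid-length both long walls have a notch 56 mm wide, open down to the floor, for the fingers. Origin: underside centre on the desk; y along its length, z up.
- tape_tray: the middle-sized wooden tray, for the correction tape, fixed; inside 46 x 95 mm (x, y), outside 62 x 111 mm. Floor 3 mm, rim 12 mm, notches 56 mm wide in both long walls as in the longest tray. Origin: underside centre; y along its length, z up.
- eraser_tray: the shortest wooden tray, for the eraser, fixed; inside 34 x 58 mm (x, y), outside 50 x 74 mm. Floor 3 mm, rim 12 mm, notches 46 mm wide in both long walls. Origin: underside centre; y along its length, z up.
- glue_holder: round wooden holder for the glue stick, fixed; outside 55 mm in diameter (57 at the foot), 30 mm high, bore 40 mm in diameter with the floor 3 mm above the desk. Origin: underside centre; z up.
- binder_clip: bystander: black binder clip with wire handles, 19 x 32 x 33 mm, on the desk; origin underside centre. Leave it.
- mug: bystander: white mug with dark spots, 82 mm in diameter, 91 mm high, 114 mm long with its handle; origin underside centre of that whole length. Leave it.
Mind the look-alikes: they are no part of the job. Leave any pink or turquoise look-alike of the eraser_tray alone.

How it is judged (in metres and radians):
At the end, for the whole second after the job is handed in: All four tools at rest in their own tray or holder: underside within 4 mm of its floor, tilt below 0.12 rad, centred within 11 mm along each tray axis; stapler and correction tape within 0.25 rad of the tray's long axis, eraser within 0.4 rad, either way round (x of stapler in the frame of stapler_tray between -0.011 and 0.011 m and y of stapler in the frame of stapler_tray between -0.011 and 0.011 m and z of stapler in the frame of stapler_tray between -0.001 and 0.007 m and angle between each of stapler, correction_tape, eraser, glue_stick's own z axis and vertical below 0.12 rad and linear speed of each of stapler, correction_tape, eraser, glue_stick below 0.02 m/s and angle between the y axis of stapler and the y axis of stapler_tray, either way round below 0.25 rad and x of correction_tape in the frame of tape_tray between -0.011 and 0.011 m and y of correction_tape in the frame of tape_tray between -0.011 and 0.011 m and z of correction_tape in the frame of tape_tray between -0.001 and 0.007 m and angle between the y axis of correction_tape and the y axis of tape_tray, either way round below 0.25 rad and x of eraser in the frame of eraser_tray between -0.011 and 0.011 m and y of eraser in the frame of eraser_tray between -0.011 and 0.011 m and z of eraser in the frame of eraser_tray between -0.001 and 0.007 m and angle between the y axis of eraser and the y axis of eraser_tray, either way round below 0.4 rad and x of glue_stick in the frame of glue_holder between -0.011 and 0.011 m and y of glue_stick in the frame of glue_holder between -0.011 and 0.011 m and z of glue_stick in the frame of glue_holder between -0.001 and 0.007 m); the robot touches nothing.
It fails at once if the binder clip is moved more than 25 mm (distance of binder_clip from where it was at the start of the episode above 0.025 m).
It fails at once if the mug is moved more than 25 mm (distance of mug from where it was at the start of the episode above 0.025 m).
It also fails if it takes over 115 s, if anything falls off the work surface, if the arm or the gripper's body presses on something with over 40 N, if the wrist force passes 120 N, or if a joint passes its speed limit or range.

### The arm

A 6-joint arm with a two-finger parallel gripper is mounted at the origin on a cart in front of the work surface, level with it; the furniture and walls round the work are solid. World frame = base frame: x ahead of the robot, y to its left, z up, the work surface at z = 0. Lengths are in mm, angles in rad, forces in N, time in s.
With the tool pointing down it reaches from about 350 to 775 mm from the base axis. Payload 7.3 kg.
Tool frame: the origin (TCP) lies midway between the tips of the shut fingers; the grasp point (between the pads) lies 19 mm behind it; z points along the fingers, y is the line along which they close (so a half turn about z gives the same grasp; the last joint's range is limited). The gripper opens to 92 mm and grips with 3 to 60 N. Pads are 19 mm wide; open, the fingers measure 130 mm over their backs; the gripper's body (75 mm by 190 mm) begins 47 mm behind the grasp point.
Start: joints at [-1.259, 0.342, 1.524, -0, 1.275, -0.146], TCP at [232.061, -470.948, 226.741] pointing down, gripper open.
Joint ranges: [-2.53, 2.53], [-0.77, 2.02], [0.04, 2.7], [-1, 4.14], [0.28, 2.66], [-3.11, 3.11]. Speed limits (rad/s): [2.57, 2.57, 3.14, 3.14, 3.14, 3.14].

### API

Orientations are given as [roll, pitch, yaw] about the fixed x, y, z axes, in that order (R = Rz(yaw) Ry(pitch) Rx(roll)).
In Python, from plant import monitor, optics, workorder gives the robot as it stands. The module is installed in compiled form; this text tells all that it offers.
- The arm moves only by the tool servo_tool, never from a script. Its arguments are lists of equal length, an entry for each row: "linear": the shift along the tool's x, y, z as a fraction of full scale, a list of three; "spin": the turn about the tool's z as a fraction of full scale. In form: {"linear": [[dx, dy, dz], ...], "spin": [spin, ...]}. A call has exactly 8 rows; each row shifts and turns the commanded pose from where the row before left it, along the tool's axes as they then stand; what a row does not reach is not made up. Full scale, the value 1, is 200 mm for a shift and 90 degrees for a turn. A row lasts 1/8 s, in which the tool goes at most 62.5 mm and 10.7 degrees, less where a joint would pass 70% of its speed; a pose out of reach is approached as far as the arm can. A call with a number of a shift or a turn outside -1 to 1 is refused whole. A call with a gripper value outside its range is refused whole. "hand" is the opening, from -1 (shut) to 1 (fully open), set as the call begins (left out, the last holds). The fingers move at their own pace and stop on an object; the grip force is fixed at half the most. Time passes only in rows, so rows that do not move let the fingers close, or fill a call up. It gives the time, the measured TCP pose, the force, the opening and the grip force at its end, in the units of the state.
- monitor.get_obs(): the state, without advancing time (a new reading comes with each control period).
- optics.capture(name): name is "scene" or "top" or "wrist"; returns a dict with "frame" (400x640x3 uint8, blue, green, red), "K" (3x3 intrinsics, pixels), "D" ([k1, k2, p1, p2, k3] as OpenCV has them; the pictures are not rectified), "world_to_cam" (4x4, takes a point from world to camera coordinates). Camera axes: x right, y down, z forward; pixel columns grow to the right and rows downward; lengths in mm; the calibration is good to about 2 mm. A picture is of the moment at which its call begins. There is no depth.
- workorder.close_job(): hands the job in; it is judged then, once.
The state is a dict: "time": time; "joint_positions": joint angles; "dq": joint speeds; "tau": joint torques, N m; "tool_pos": TCP position; "tcp_rot": TCP orientation; "contact_force": force on the tool from outside, world axes, zero at the start; "moment": the same for the moment, N m; "grip_width": finger opening in mm; "finger_force": force on a finger pad.
Only numpy, scipy, OpenCV 4.12 (cv2) and the standard library are available. Lean on these libraries where they do the work, as an engineer would, in place of code of your own. Each camera call takes 0.05 s, during which the arm holds its last target. There are 200 camera calls.

## Working session

There is one attempt and no reset: what is moved stays moved. The work goes in short steps, Python scripts to look and compute and a tool call to move; the robot and the scene stay as the last step left them, time stands still between calls to the robot, and variables do not carry over. Pictures are saved under pics/ and viewed, at most 16 in all, crops included, and the job is handed in when it is done.

Besides the shell and the picture viewer there is one more tool, called after "Request:" in YAML: its name, and indented under it one key for each argument. servo_tool: Moves the arm, as the interface text tells. Shift numbers are shares of 200 mm and turn numbers shares of 90 degrees, none past 1 either way. Its arguments: {"type":"object","properties":{"linear":{"type":"array","items":{"type":"array","items":{"type":"number","minimum":-1,"maximum":1}}},"spin":{"type":"array","items":{"type":"number","minimum":-1,"maximum":1}},"hand":{"type":"number"}},"required":["linear","spin"]}

```bash
mkdir -p pics; cat > h.py <<'E'
import numpy as np, cv2, pickle
from plant import monitor, optics, workorder
def cap(n,tag):
    c=optics.capture(n); cv2.imwrite(f'pics/{tag}.png',c['frame']); pickle.dump(c,open(f'pics/{tag}.pkl','wb')); return c
def ray(c,px):
    u=cv2.undistortPoints(np.array(px,float).reshape(-1,1,2),np.array(c['K'],float),np.array(c['D'],float)).reshape(-1,2)
    M=np.array(c['world_to_cam']);R=M[:3,:3];t=M[:3,3]
    return -R.T@t,(np.c_[u,np.ones(len(u))])@R
def onz(c,px,z):
    o,d=ray(c,px); z=np.broadcast_to(z,len(d)); return o+d*((z-o[2])/d[:,2])[:,None]
def tri(c1,p1,c2,p2):
    o1,d1=ray(c1,p1);o2,d2=ray(c2,p2);out=[]
    for a,b in zip(d1,d2):
        A=np.c_[a,-b];s=np.linalg.lstsq(A,o2-o1,rcond=None)[0]
        x,y=o1+a*s[0],o2+b*s[1];out.append(np.r_[(x+y)/2,np.linalg.norm(x-y)])
    return np.array(out)
def ld(t): return pickle.load(open(f'pics/{t}.pkl','rb'))
E
python3 - <<'E'
from h import *
for n in('scene','top','wrist'):
    c=cap(n,n+'0'); print(n,np.array(c['K']).round(1).tolist(),c['D'],np.array(c['world_to_cam']).round(3).tolist())
o=monitor.get_obs();print(o)
E
```

```text
scene [[481.2, 0.0, 328.9], [0.0, 481.2, 195.1], [0.0, 0.0, 1.0]] [0.0484069 0.        0.        0.        0.       ] [[-0.654, -0.757, -0.006, 289.354], [-0.323, 0.286, -0.902, 228.611], [0.684, -0.588, -0.431, 999.314], [0.0, 0.0, 0.0, 1.0]]
top [[395.0, 0.0, 318.0], [0.0, 395.0, 194.8], [0.0, 0.0, 1.0]] [-0.01066173  0.          0.          0.          0.        ] [[0.022, -0.999, 0.026, -105.236], [-0.99, -0.026, -0.139, 539.994], [0.139, -0.023, -0.99, 893.653], [0.0, 0.0, 0.0, 1.0]]
wrist [[332.7, 0.0, 319.4], [0.0, 332.7, 199.4], [0.0, 0.0, 1.0]] [-0.00382709  0.          0.          0.          0.        ] [[0.441, -0.898, -0.001, -524.162], [-0.857, -0.421, 0.297, -36.807], [-0.267, -0.13, -0.955, 391.875], [0.0, 0.0, 0.0, 1.0]]
{'time': 0.15, 'joint_positions': array([-1.25898878e+00,  3.42568771e-01,  1.52478601e+00, -6.77133557e-06,
        1.27544591e+00, -1.45995861e-01]), 'dq': array([-0.0001367 , -0.00266061, -0.00379219,  0.00143556,  0.00032397,
        0.00028244]), 'tau': array([ 9.93013782e-04, -4.31470871e+01, -2.44351655e+01,  7.17949541e-02,
        5.37955645e-02, -7.97352959e-05]), 'tool_pos': array([ 231.96123097, -470.62547603,  226.205509  ]), 'tcp_rot': array([-3.14039652e+00, -1.69336136e-04,  4.57805285e-01]), 'contact_force': array([-0.52042485,  0.08914089, -0.14278452]), 'moment': array([-0.04730862,  0.03754273,  0.06209909]), 'finger_force': 0.0, 'grip_width': 91.90653384202078}
```

View pics/top0.png

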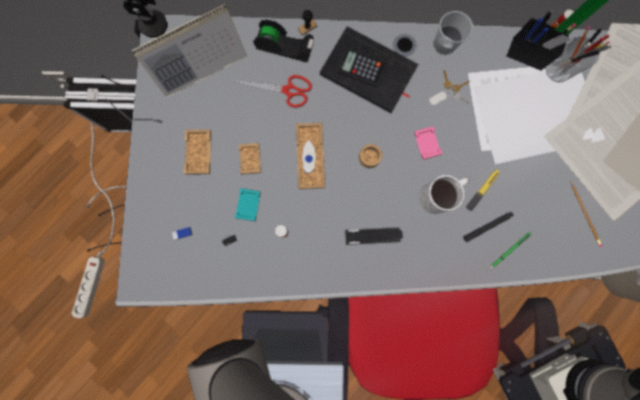

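View pics/scene0.png

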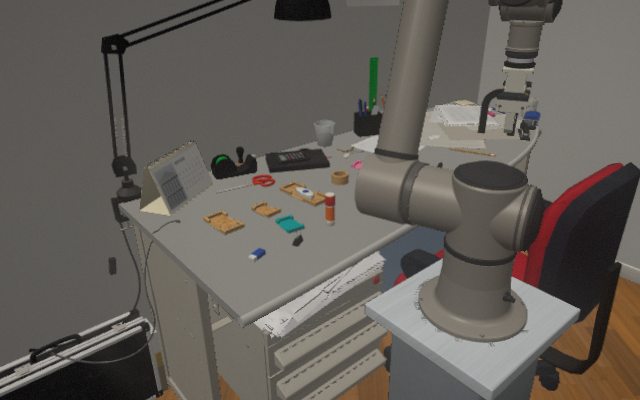

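Top view: tape tray (198,152), eraser tray (250,158), stapler tray with tape (311,157), holder (370,156), eraser (182,234), clip (229,240), glue (281,231), stapler (374,237), mug (443,194); the scene view shows the trays at left centre, with the stapler hidden by the arm. I'll enlarge both for measuring.

```bash
python3 - <<'E'
from h import *
t=ld('top0')['frame'];s=ld('scene0')['frame']
a=cv2.resize(t[120:255,160:420],None,fx=3,fy=3,interpolation=cv2.INTER_CUBIC)
cv2.imwrite('pics/topz.png',a)
cv2.imwrite('pics/scz.png',cv2.resize(s[165:265,195:375],None,fx=4,fy=4,interpolation=cv2.INTER_CUBIC))
c=ld('top0')
for n,p,z in [('tapetray',(198,152),12),('erasertray',(250,158),12),('staptray',(311,157),12),('holder',(370,156),30),('eraser',(182,234),12),('clip',(229,240),20),('glue',(281,231),90),('stapler',(374,237),43),('mug',(443,194),90)]:
    q=onz(c,[p],z)[0]; print(n,q.round(),np.hypot(q[0],q[1]).round())
E
```

```text
tapetray [644. 204.  12.] 676.0
erasertray [633.  76.  12.] 638.0
staptray [640. -73.  12.] 644.0
holder [ 642. -216.   30.] 678.0
eraser [444. 229.  12.] 499.0
clip [432. 115.  20.] 447.0
glue [453. -11.  90.] 453.0
stapler [ 446. -224.   43.] 499.0
mug [ 544. -372.   90.] 660.0
```

View pics/topz.png

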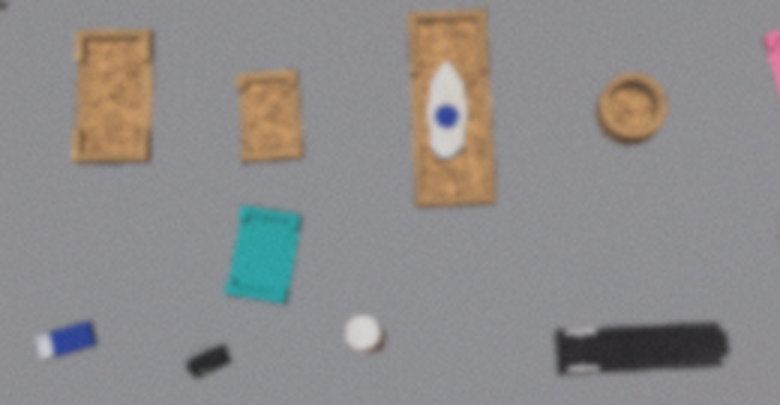

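View pics/scz.png

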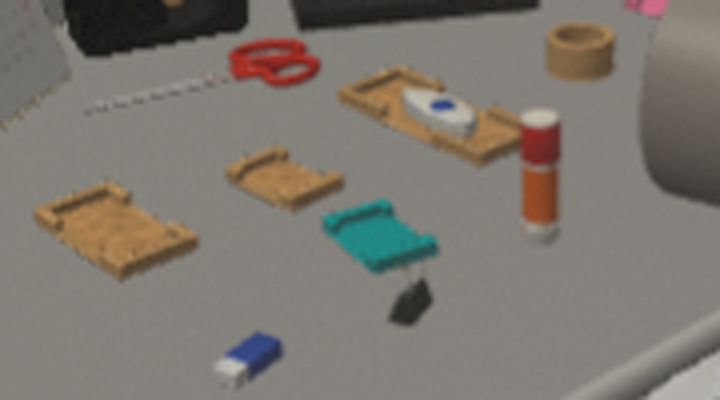

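Crops: the top one shows wooden trays (113,95), (270,115), (452,107), holder (632,107), eraser white end left, tape dot (447,116) and the stapler (640,348) lying across; in the scene crop the tape dot is at (443,104), glue top (540,117), eraser (248,358), and holder rim centre (580,38). Segmenting now.

```bash
python3 - <<'E'
from h import *
def blobs(c,lo,hi,roi,amin=15,k=0,show=''):
    h=cv2.cvtColor(c['frame'],cv2.COLOR_BGR2HSV); m=cv2.inRange(h,lo,hi)
    M=np.zeros_like(m);x0,y0,x1,y1=roi;M[y0:y1,x0:x1]=m[y0:y1,x0:x1]
    n,l,st,ce=cv2.connectedComponentsWithStats(M)
    return [(np.argwhere(l==i)[:,::-1].astype(np.float32),ce[i]) for i in range(1,n) if st[i,4]>=amin]
t=ld('top0');s=ld('scene0')
o,_=ray(t,[(0,0)]);print('cam',o.round(), ray(s,[(0,0)])[0].round())
def rect(c,pts,z):
    q=onz(c,pts,z)[:,:2].astype(np.float32)
    (cx,cy),(w,h),a=cv2.minAreaRect(q)
    if w>h: a+=90;w,h=h,w
    # long axis direction angle = a+90
    return np.round([cx,cy,w,h,(a+90+90)%180-90],1)
for nm,lo,hi,roi,z,am in [('wood',(8,80,60),(25,255,255),(160,110,420,200),6,60),('blue',(105,90,40),(130,255,255),(160,110,420,255),12,8),
   ('eraserwhite',(0,0,165),(180,60,255),(165,220,200,245),12,4),('tape/gl white',(0,0,165),(180,60,255),(260,130,340,250),15,20),('dark',(0,0,0),(180,255,75),(200,215,420,255),6,20)]:
  for p,ce in blobs(t,lo,hi,roi,am): print(nm,ce.round(1),len(p),rect(t,p,z), 'z90',onz(t,[ce],90)[0].round() if 'gl' in nm else '')
print('scene')
for nm,lo,hi,roi,am in [('blue',(105,90,40),(130,255,255),(240,180,340,265),6),('wood',(8,80,60),(25,255,255),(195,165,360,245),40),('white',(0,0,150),(180,60,255),(240,180,340,265),8)]:
  for p,ce in blobs(s,lo,hi,roi,am): print(nm,ce.round(1),len(p))
f=lambda u,v:(160+(u+.5)/3-.5,120+(v+.5)/3-.5)
g=lambda u,v:(195+(u+.5)/4-.5,165+(v+.5)/4-.5)
P=[('dot',(447,116),(443,104)),('glue',(363,333),(540,117)),('holder',(632,107),(580,38)),('eraser',(72,339),(255,350)),('tapetray far-left corner',(79,31),(103,186))]
for (n,a,b),r in zip(P,tri(t,[f(*p[1]) for p in P],s,[g(*p[2]) for p in P])):print(n,r.round(1))
E
```

```text
cam [413. -71. 962.] [-421.  741.  639.]
wood [310.3 155.1] 1244 [646.  -70.5  63.  162.8   4.1] z90 
wood [197.2 151.5] 1064 [647.5 208.1  61.  109.3   2.3] z90 
wood [249.5 158.2] 550 [634.1  78.3  47.3  73.1   7.1] z90 
wood [370.  155.5] 391 [ 649.4 -220.2   51.2   56.3  -43.7] z90 
blue [308.4 158.3] 29 [635.8 -67.4  12.3  12.6   1.5] z90 
blue [183.6 232.4] 107 [447.9 225.   19.   31.5 -69.9] z90 
eraserwhite [174.2 234.8] 36 [441.3 247.1  11.   17.4  22.1] z90 
tape/gl white [308.4 156.8] 307 [640.3 -67.3  31.9  77.9   1.6] z90 [621. -67.  90.]
tape/gl white [280.2 230.3] 113 [457.5  -5.1  26.2  26.3 -88.6] z90 [454. -10.  90.]
dark [374.5 235.5] 669 [ 451.3 -229.5   31.8  134.9  -86.2] z90 
dark [229.2 239.9] 68 [432.3 117.7  12.9  29.6 -61.8] z90 
scene
blue [305.  190.6] 8
blue [258.7 252.3] 70
wood [339.5 177.4] 210
wood [302.5 193.5] 402
wood [264.9 209.2] 256
wood [329.3 213.2] 130
wood [222.9 222.1] 535
white [303.9 191. ] 79
white [329.2 193.9] 36
white [251.8 256. ] 25
dot [633.4 -68.8  20.3   2.6]
glue [453.  -11.3  91.4   1.5]
holder [ 643.2 -218.1   29.3    2. ]
eraser [446.3 224.   11.9   2.2]
tapetray far-left corner [678.7 212.9  36.6  37.6]
```

Sizes and heights agree with the text (dot about 18–20, glue top 91, holder rim 29, eraser 12). Now I'll write a row planner and move above the tape.

```bash
cat >> h.py <<'E'
def plan(x,y,z,yawdeg,n=8,zfirst=None):
    o=monitor.get_obs();p=o['tool_pos'];yaw=o['tcp_rot'][2]
    d=np.array([x,y,z])-p; s=(-(np.radians(yawdeg)-yaw)+np.pi)%(2*np.pi)-np.pi
    rows=[];sp=[]
    for i in range(n):
        a=yaw-s*i/n
        rows.append([round(float(v),3) for v in np.array([d[0]*np.cos(a)+d[1]*np.sin(a),d[0]*np.sin(a)-d[1]*np.cos(a),-d[2]])/n/200]); sp.append(round(float(np.degrees(s)/90/n),4))
    print('t',round(o['time'],1),'from',p.round(1),'yaw',np.degrees(yaw).round(1),'w',round(o['grip_width'],1),'step mm',np.linalg.norm(d)/n)
    print(rows,sp)
E
python3 -c "
from h import *
plan(620,-67,200,2,16)"
```

```text
t 0.1 from [ 232.  -470.6  226.2] yaw 26.2 w 91.9 step mm 35.03203555508819
[[0.165, -0.06, 0.008], [0.163, -0.064, 0.008], [0.161, -0.068, 0.008], [0.159, -0.072, 0.008], [0.157, -0.077, 0.008], [0.155, -0.081, 0.008], [0.153, -0.085, 0.008], [0.151, -0.089, 0.008], [0.148, -0.093, 0.008], [0.146, -0.097, 0.008], [0.143, -0.1, 0.008], [0.141, -0.104, 0.008], [0.138, -0.108, 0.008], [0.135, -0.111, 0.008], [0.132, -0.115, 0.008], [0.129, -0.118, 0.008]] [0.0168, 0.0168, 0.0168, 0.0168, 0.0168, 0.0168, 0.0168, 0.0168, 0.0168, 0.0168, 0.0168, 0.0168, 0.0168, 0.0168, 0.0168, 0.0168]
```

Request:
servo_tool:
  linear:
    - [0.165,-0.06,0.008]
    - [0.163,-0.064,0.008]
    - [0.161,-0.068,0.008]
    - [0.159,-0.072,0.008]
    - [0.157,-0.077,0.008]
    - [0.155,-0.081,0.008]
    - [0.153,-0.085,0.008]
    - [0.151,-0.089,0.008]
  spin: [0.017,0.017,0.017,0.017,0.017,0.017,0.017,0.017]
  hand: 1

```text
time: 1.15
tool_pos: [426.8, -268.1, 213.7]
tcp_rot: [-3.141, 0.0, 0.243]
contact_force: [-0.3, 0.7, -0.2]
grip_width: 91.7
finger_force: 0.0
```

Request:
servo_tool:
  linear:
    - [0.148,-0.093,0.008]
    - [0.146,-0.097,0.008]
    - [0.143,-0.1,0.008]
    - [0.141,-0.104,0.008]
    - [0.138,-0.108,0.008]
    - [0.135,-0.111,0.008]
    - [0.132,-0.115,0.008]
    - [0.129,-0.118,0.008]
  spin: [0.017,0.017,0.017,0.017,0.017,0.017,0.017,0.017]

```text
time: 2.15
tool_pos: [621.5, -67.2, 200.7]
tcp_rot: [-3.142, 0.001, 0.03]
contact_force: [-0.4, 0.8, 0.2]
grip_width: 91.8
finger_force: 0.0
```

```bash
python3 -c "
from h import *
c=cap('wrist','w1')
o=monitor.get_obs();print(o['tool_pos'],o['tcp_rot'],ray(c,[(320,200)]))
c=cap('scene','scene1')
cv2.imwrite('pics/sc1z.png',cv2.resize(c['frame'][150:270,290:490],None,fx=4,fy=4))
for n,p in dict(staptray=(646,-70.5,6),tape=(640,-67.3,15),stap=(451,-229.5,20),et=(634,78,6),hold=(649,-220,6)).items():
  print(n,cv2.projectPoints(np.float64([p]),cv2.Rodrigues(ld('w1')['world_to_cam'][:3,:3])[0],ld('w1')['world_to_cam'][:3,3],np.float64(ld('w1')['K']),np.float64(ld('w1')['D']))[0].ravel().round(),)
plan(640,-67.3,60,2)
"
```

```text
[623.65758212 -63.86693684 200.14461024] [-3.13964459e+00 -8.56672132e-04  3.08284675e-02] (array([701.96006932, -64.58679087, 359.05887318]), array([[-0.29914703, -0.01080427, -0.95414955]]))
staptray [323. 151.]
tape [320. 158.]
stap [450. 318.]
et [184. 158.]
hold [464. 152.]
t 2.2 from [622.3 -65.4 200.1] yaw 1.9 w 92.3 step mm 17.649973483637865
[[0.011, 0.002, 0.088], [0.011, 0.002, 0.088], [0.011, 0.002, 0.088], [0.011, 0.002, 0.088], [0.011, 0.002, 0.088], [0.011, 0.002, 0.088], [0.011, 0.002, 0.088], [0.011, 0.002, 0.088]] [-0.0001, -0.0001, -0.0001, -0.0001, -0.0001, -0.0001, -0.0001, -0.0001]
```

View pics/w1.png

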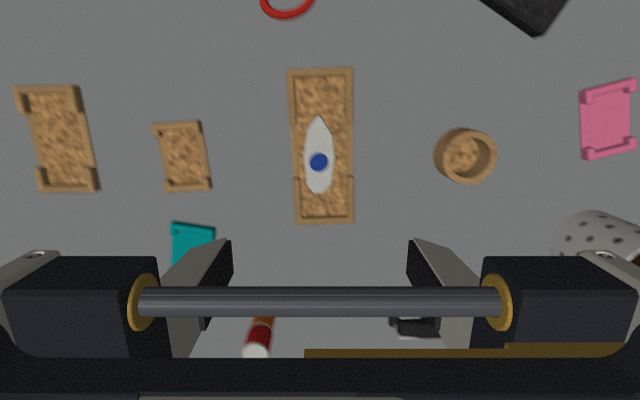

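View pics/sc1z.png

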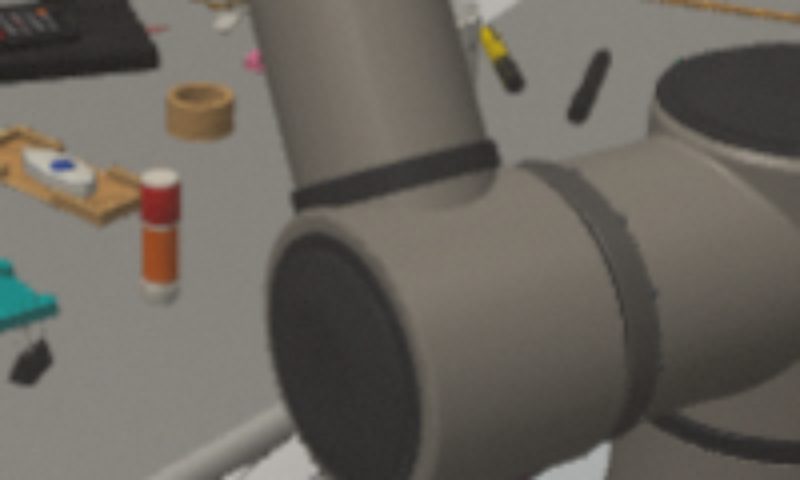

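Wrist view: tape dot (319,162), tape tip up, stapler tray centre (322,147), tape tray (57,138), eraser tray (183,157), holder (465,155), mug at right; the scene crop still hides the stapler behind the arm. I'll measure the trays in this nearer view.

```bash
cat >> h.py <<'E'
def blobs(c,lo,hi,roi,amin=60):
    h=cv2.cvtColor(c['frame'],cv2.COLOR_BGR2HSV); m=cv2.inRange(h,lo,hi)
    M=np.zeros_like(m);x0,y0,x1,y1=roi;M[y0:y1,x0:x1]=m[y0:y1,x0:x1]
    n,l,st,ce=cv2.connectedComponentsWithStats(M)
    return [np.argwhere(l==i)[:,::-1].astype(np.float32) for i in range(1,n) if st[i,4]>=amin]
def rect(c,pts,z):
    q=onz(c,pts,z)[:,:2].astype(np.float32)
    (cx,cy),(w,h),a=cv2.minAreaRect(q)
    if w>h: a+=90;w,h=h,w
    return np.round([cx,cy,w,h,(a+180)%180-90],1)
WOOD=((8,80,60),(25,255,255));WHITE=((0,0,165),(180,60,255))
def pose():
    P=[]
    for _ in range(1): o=monitor.get_obs();P.append(o['tool_pos'])
    return np.mean(P,0)
E
python3 -c "
from h import *
c=ld('w1')
for p in blobs(c,*WOOD,(0,50,520,235),300): print('wood',p.mean(0).round(),rect(c,p,6))
for p in blobs(c,*WHITE,(280,100,350,210),100): print('tape',p.mean(0).round(),rect(c,p,12))
# heights: triangulate far-left rim corners etc top vs wrist
f=lambda u,v:(160+(u+.5)/3-.5,120+(v+.5)/3-.5)
P=[('dot',(447,116),(319,162)),('tapetray FL',(77,31),(15,87)),('et FL',(238,73),(153,123)),('st FL',(410,13),(288,69)),('st FR',(486,11),(353,68)),('hold',(632,107),(465,155))]
for q,r in zip(P,tri(ld('top0'),[f(*a[1]) for a in P],c,[a[2] for a in P])):print(q[0],r.round(1))
a=[monitor.get_obs()['tool_pos'].round(1) for _ in range(4)];print(a)
"
```

```text
wood [322. 141.] [646.  -69.1  65.3 164.5   3.9]
wood [ 59. 138.] [648.8 210.1  68.5 110.2   1.8]
wood [183. 156.] [635.   80.3  52.4  74.    5.9]
wood [465. 155.] [ 645.6 -222.2   57.2   67.4   65.8]
tape [318. 155.] [641.8 -65.5  28.4  77.1   0.9]
dot [635.6 -67.   14.5   1.6]
tapetray FL [701.3 240.1   7.8   1.7]
et FL [669.6 106.3   6.2   1.7]
st FL [726.5 -33.5   1.3   2. ]
st FR [ 7.295e+02 -9.790e+01  2.600e+00  6.000e-01]
hold [ 647.5 -219.3   13.2    1.3]
[array([622.3, -65.4, 200.1]), array([622.3, -65.4, 200.1]), array([622.3, -65.4, 200.1]), array([622.3, -65.4, 200.1])]
```

Request:
servo_tool:
  linear:
    - [0.02,0,0.12]
    - [0.02,0,0.12]
    - [0.02,0,0.12]
    - [0.02,0,0.12]
    - [0.02,0,0.12]
    - [0,0,0.1]
    - [0,0,0]
    - [0,0,0]
  spin: [0,0,0,0,0,0,0,0]

```text
time: 3.25
tool_pos: [641.2, -67.9, 61.9]
tcp_rot: [3.141, -0.001, 0.03]
contact_force: [0.4, 0.3, -0.6]
grip_width: 91.7
finger_force: 0.0
```

```bash
python3 -c "
from h import *
c=cap('wrist','w2')
P=[monitor.get_obs()]
for i in range(3): optics.capture('wrist'); P.append(monitor.get_obs())
for o in P: print(o['tool_pos'].round(1),o['tcp_rot'].round(4))
for p in blobs(c,*WHITE,(220,60,420,260),100): print('tape',p.mean(0).round(),rect(c,p,12),len(p))
"
```

```text
[641.5 -67.9  62.3] [ 3.141e+00 -1.800e-03  3.040e-02]
[641.5 -67.8  62.4] [ 3.1409e+00 -2.0000e-03  3.0500e-02]
[641.5 -67.8  62.4] [ 3.141e+00 -1.900e-03  3.050e-02]
[641.4 -67.7  62.2] [ 3.1411e+00 -1.6000e-03  3.0500e-02]
tape [318. 215.] [646.5 -66.7  31.   66.3   1.6] 2019
```

Request:
servo_tool:
  linear:
    - [0,-0.006,0.1]
    - [0,0,0.08]
    - [0,0,0.05]
    - [0,0,0.04]
    - [0,0,0]
    - [0,0,0]
    - [0,0,0]
    - [0,0,0]
  spin: [0,0,0,0,0,0,0,0]

```text
time: 4.45
tool_pos: [641.1, -66.4, 7.5]
tcp_rot: [3.141, -0.001, 0.03]
contact_force: [0.5, 0.5, -0.2]
grip_width: 91.9
finger_force: 0.0
```

Request:
servo_tool:
  linear:
    - [0,0,0]
    - [0,0,0]
    - [0,0,0]
    - [0,0,0]
    - [0,0,0]
    - [0,0,0]
    - [0,0,0]
    - [0,0,0]
  spin: [0,0,0,0,0,0,0,0]
  hand: -1

```text
time: 5.45
tool_pos: [640.9, -66.3, 7.1]
tcp_rot: [3.141, -0.0, 0.031]
contact_force: [-0.6, 1.2, 0.4]
grip_width: 31.4
finger_force: 30.0
```

Request:
servo_tool:
  linear:
    - [0,0,-0.12]
    - [0,0,-0.15]
    - [0.012,-0.229,0]
    - [0.012,-0.229,0]
    - [0.012,-0.229,0]
    - [0.012,-0.229,0]
    - [0.013,-0.23,0]
    - [0.013,-0.23,0]
  spin: [0,0,0,0,0,0,0,0]

```text
time: 6.45
tool_pos: [647.2, 210.7, 61.1]
tcp_rot: [3.141, -0.0, 0.031]
contact_force: [2.0, -0.2, -0.8]
grip_width: 31.3
finger_force: 30.0
```

Request:
servo_tool:
  linear:
    - [0,0,0]
    - [0,0,0]
    - [0,0,0]
    - [0,0,0]
    - [0,0,0]
    - [0,0,0]
    - [0,0,0]
    - [0,0,0]
  spin: [0,0,0,0,0,0,0,0]

```text
time: 7.45
tool_pos: [647.3, 209.3, 61.1]
tcp_rot: [3.142, -0.0, 0.031]
contact_force: [-0.4, -0.5, -0.5]
grip_width: 31.2
finger_force: 30.0
```

```bash
python3 -c "
from h import *
c=cap('wrist','w3')
o=monitor.get_obs();print(o['tool_pos'],o['tcp_rot'])
t=cap('top','top3')
for p in blobs(c,*WOOD,(100,0,540,300),300): print('wood',p.mean(0).round(),rect(c,p,6))
for p in blobs(c,*WHITE,(220,60,420,300),100): print('tape',p.mean(0).round(),rect(c,p,60),len(p))
"
```

```text
[647.28328372 209.28411355  61.07363875] [ 3.14147434e+00 -4.51715507e-06  3.06721905e-02]
wood [322. 176.] [666.8 208.8  63.1  72.    1.7]
wood [506. 234.] [633.5  80.4  50.3  81.2  12.8]
tape [318. 237.] [656.8 210.   32.4  55.4   1.7] 3768
```

View pics/w3.png

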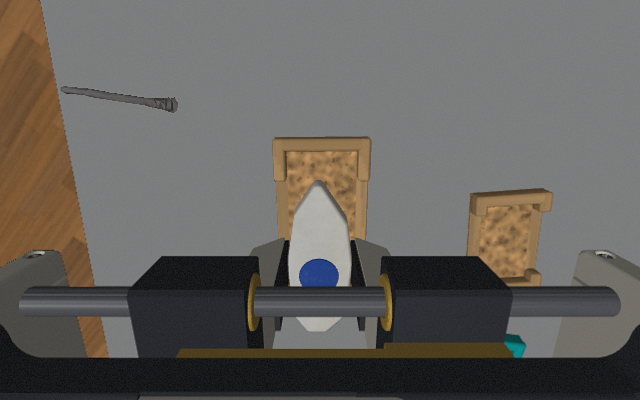

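The tape (318,255) is held straight, centred over its tray (322,176 visible part). Lowering and releasing.

Request:
servo_tool:
  linear:
    - [0,0,0.1]
    - [0,0,0.08]
    - [0,0,0.05]
    - [0,0,0.03]
    - [0,0,0.008]
    - [0,0,0]
    - [0,0,0]
    - [0,0,0]
  spin: [0,0,0,0,0,0,0,0]

```text
time: 8.55
tool_pos: [647.5, 209.3, 7.9]
tcp_rot: [-3.142, -0.001, 0.031]
contact_force: [0.1, 0.1, -0.3]
grip_width: 31.7
finger_force: 30.0
```

Request:
servo_tool:
  linear:
    - [0,0,0]
    - [0,0,0]
    - [0,0,0]
    - [0,0,0]
    - [0,0,-0.1]
    - [0,0,-0.2]
    - [0,0,-0.2]
    - [0,0,-0.2]
  spin: [0,0,0,0,0,0,0,0]
  hand: 1

```text
time: 9.55
tool_pos: [647.5, 209.3, 150.6]
tcp_rot: [-3.141, -0.002, 0.031]
contact_force: [-0.2, 0.5, 0.7]
grip_width: 91.8
finger_force: 0.0
```

```bash
python3 -c "
from h import *
c=cap('wrist','w4')
o=monitor.get_obs();print(o['tool_pos'],o['tcp_rot'],o['joint_positions'].round(2))
for p in blobs(c,*WOOD,(100,0,540,300),300): print('wood',p.mean(0).round(),rect(c,p,6))
for p in blobs(c,*WHITE,(220,60,420,300),100): print('tape',p.mean(0).round(),rect(c,p,12),len(p))
plan(453,-227,150,94,16)
"
```

```text
[650.11055065 209.86487444 157.23961823] [-3.13966587 -0.01159422  0.0305709 ] [ 0.2   0.68  1.14 -0.    1.31  1.74]
wood [116.  70.] [742.3 388.   28.2  75.9   0. ]
wood [117. 180.] [642.  395.5  41.  155.   -9.3]
wood [322. 181.] [646.  207.9  63.  113.    2. ]
wood [456. 203.] [632.1  77.1  53.1  76.7   5.9]
wood [146. 231.] [602.1 378.4  12.3  65.1  -4.2]
wood [141. 285.] [533.3 393.1  18.6  40.7 -51.6]
wood [497. 285.] [544.4  19.4  19.   41.5  56.1]
tape [319. 188.] [646.2 209.3  30.6  78.6   0.8] 1625
t 9.6 from [650.1 209.9 157.2] yaw 1.8 w 91.9 step mm 29.95803704322178
[[-0.066, 0.135, 0.002], [-0.079, 0.127, 0.002], [-0.091, 0.119, 0.002], [-0.103, 0.109, 0.002], [-0.113, 0.098, 0.002], [-0.122, 0.086, 0.002], [-0.131, 0.073, 0.002], [-0.137, 0.06, 0.002], [-0.143, 0.046, 0.002], [-0.146, 0.031, 0.002], [-0.149, 0.016, 0.002], [-0.15, 0.001, 0.002], [-0.149, -0.014, 0.002], [-0.147, -0.029, 0.002], [-0.143, -0.043, 0.002], [-0.138, -0.057, 0.002]] [-0.0641, -0.0641, -0.0641, -0.0641, -0.0641, -0.0641, -0.0641, -0.0641, -0.0641, -0.0641, -0.0641, -0.0641, -0.0641, -0.0641, -0.0641, -0.0641]
```

```bash
python3 -c "
from h import *
plan(446,231,120,108,16)
"
```

```text
t 9.6 from [650.1 209.9 157.2] yaw 1.8 w 91.9 step mm 13.034599327469017
[[-0.064, -0.009, 0.012], [-0.062, -0.016, 0.012], [-0.06, -0.023, 0.012], [-0.057, -0.03, 0.012], [-0.053, -0.036, 0.012], [-0.048, -0.042, 0.012], [-0.043, -0.047, 0.012], [-0.038, -0.052, 0.012], [-0.031, -0.056, 0.012], [-0.025, -0.059, 0.012], [-0.018, -0.062, 0.012], [-0.01, -0.063, 0.012], [-0.003, -0.064, 0.012], [0.004, -0.064, 0.012], [0.012, -0.063, 0.012], [0.019, -0.061, 0.012]] [-0.0738, -0.0738, -0.0738, -0.0738, -0.0738, -0.0738, -0.0738, -0.0738, -0.0738, -0.0738, -0.0738, -0.0738, -0.0738, -0.0738, -0.0738, -0.0738]
```

Request:
servo_tool:
  linear:
    - [-0.064,-0.009,0.012]
    - [-0.062,-0.016,0.012]
    - [-0.06,-0.023,0.012]
    - [-0.057,-0.03,0.012]
    - [-0.053,-0.036,0.012]
    - [-0.048,-0.042,0.012]
    - [-0.043,-0.047,0.012]
    - [-0.038,-0.052,0.012]
  spin: [-0.074,-0.074,-0.074,-0.074,-0.074,-0.074,-0.074,-0.074]

```text
time: 10.6
tool_pos: [545.2, 220.0, 129.6]
tcp_rot: [3.14, -0.001, 0.964]
contact_force: [-0.7, 0.6, -0.3]
grip_width: 91.8
finger_force: 0.0
```

Request:
servo_tool:
  linear:
    - [-0.031,-0.056,0.012]
    - [-0.025,-0.059,0.012]
    - [-0.018,-0.062,0.012]
    - [-0.01,-0.063,0.012]
    - [-0.003,-0.064,0.012]
    - [0.004,-0.064,0.012]
    - [0.012,-0.063,0.012]
    - [0.019,-0.061,0.012]
  spin: [-0.074,-0.074,-0.074,-0.074,-0.074,-0.074,-0.074,-0.074]

```text
time: 11.6
tool_pos: [443.3, 230.1, 110.3]
tcp_rot: [3.139, 0.0, 1.894]
contact_force: [0.4, -0.5, 0.3]
grip_width: 91.7
finger_force: 0.0
```

Request:
servo_tool:
  linear:
    - [0,0,0]
    - [0,0,0]
    - [0,0,0]
    - [0,0,0]
    - [0,0,0]
    - [0,0,0]
    - [0,0,0]
    - [0,0,0]
  spin: [0,0,0,0,0,0,0,0]

```text
time: 12.6
tool_pos: [443.2, 229.9, 109.1]
tcp_rot: [-3.142, 0.0, 1.89]
contact_force: [-0.6, -0.3, 0.2]
grip_width: 92.0
finger_force: 0.0
```

```bash
python3 -c "
from h import *
c=cap('wrist','w5')
h=c['frame'];hs=cv2.cvtColor(h,cv2.COLOR_BGR2HSV)
for p in blobs(c,(105,90,40),(130,255,255),(200,60,440,300),50): print('blue',p.mean(0).round(),rect(c,p,9),len(p))
for p in blobs(c,(0,0,150),(180,60,255),(240,60,400,260),50): print('wh',p.mean(0).round(),rect(c,p,9),len(p))
plan(446,231,60,108,8)
"
```

```text
blue [324. 206.] [448.3 225.6  19.9  32.8 -71.8] 939
wh [324. 180.] [441.8 246.4  10.7  16.9  18.2] 305
t 12.7 from [443.1 229.9 109.1] yaw 108.3 w 91.6 step mm 6.145856937153612
[[0.0, 0.002, 0.031], [0.0, 0.002, 0.031], [0.0, 0.002, 0.031], [0.0, 0.002, 0.031], [0.0, 0.002, 0.031], [0.0, 0.002, 0.031], [0.0, 0.002, 0.031], [0.0, 0.002, 0.031]] [0.0004, 0.0004, 0.0004, 0.0004, 0.0004, 0.0004, 0.0004, 0.0004]
```

View pics/w5.png

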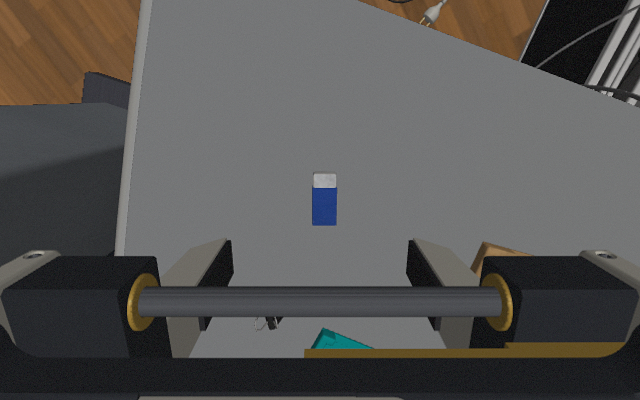

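The eraser (324,198) lies straight between the fingers, white end away. Descending and gripping.

Request:
servo_tool:
  linear:
    - [0,0.018,0.14]
    - [0,0,0.14]
    - [0,0,0.12]
    - [0,0,0.08]
    - [0,0,0.04]
    - [0,0,0]
    - [0,0,0]
    - [0,0,0]
  spin: [0,0,0,0,0,0,0,0]

```text
time: 13.65
tool_pos: [447.0, 231.2, 5.8]
tcp_rot: [3.14, 0.0, 1.89]
contact_force: [-0.1, -0.3, -0.6]
grip_width: 92.0
finger_force: 0.0
```

Request:
servo_tool:
  linear:
    - [0,0,0]
    - [0,0,0]
    - [0,0,0]
    - [0,0,0]
    - [0,0,0]
    - [0,0,0]
    - [0,0,0]
    - [0,0,0]
  spin: [0,0,0,0,0,0,0,0]
  hand: -1

```text
time: 14.65
tool_pos: [446.6, 231.1, 5.1]
tcp_rot: [3.142, 0.0, 1.89]
contact_force: [-0.7, -0.4, -0.2]
grip_width: 18.4
finger_force: 30.0
```

Request:
servo_tool:
  linear:
    - [0,0,-0.15]
    - [0,0,-0.25]
    - [0,0,0]
    - [0,0,0]
    - [0,0,0]
    - [0,0,0]
    - [0,0,0]
    - [0,0,0]
  spin: [0,0,0,0,0,0,0,0]

```text
time: 15.65
tool_pos: [446.5, 231.0, 84.8]
tcp_rot: [-3.141, 0.0, 1.89]
contact_force: [-0.5, 0.1, -1.2]
grip_width: 18.5
finger_force: 30.0
```

```bash
python3 -c "
from h import *
plan(634.5,79,70,6.5,16)
"
```

```text
t 15.7 from [446.5 231.   84.8] yaw 108.3 w 18.5 step mm 15.139317650333084
[[-0.064, 0.041, 0.005], [-0.059, 0.048, 0.005], [-0.053, 0.054, 0.005], [-0.047, 0.059, 0.005], [-0.04, 0.064, 0.005], [-0.032, 0.068, 0.005], [-0.025, 0.071, 0.005], [-0.017, 0.074, 0.005], [-0.008, 0.075, 0.005], [0.0, 0.076, 0.005], [0.008, 0.075, 0.005], [0.017, 0.074, 0.005], [0.025, 0.071, 0.005], [0.032, 0.068, 0.005], [0.04, 0.064, 0.005], [0.047, 0.059, 0.005]] [0.0707, 0.0707, 0.0707, 0.0707, 0.0707, 0.0707, 0.0707, 0.0707, 0.0707, 0.0707, 0.0707, 0.0707, 0.0707, 0.0707, 0.0707, 0.0707]
```

Request:
servo_tool:
  linear:
    - [-0.064,0.041,0.005]
    - [-0.059,0.048,0.005]
    - [-0.053,0.054,0.005]
    - [-0.047,0.059,0.005]
    - [-0.04,0.064,0.005]
    - [-0.032,0.068,0.005]
    - [-0.025,0.071,0.005]
    - [-0.017,0.074,0.005]
  spin: [0.071,0.071,0.071,0.071,0.071,0.071,0.071,0.071]

```text
time: 16.65
tool_pos: [540.8, 154.3, 77.0]
tcp_rot: [-3.142, 0.0, 0.994]
contact_force: [-0.3, -0.2, -0.6]
grip_width: 18.4
finger_force: 30.0
```

Request:
servo_tool:
  linear:
    - [-0.008,0.075,0.005]
    - [0.0,0.076,0.005]
    - [0.008,0.075,0.005]
    - [0.017,0.074,0.005]
    - [0.025,0.071,0.005]
    - [0.032,0.068,0.005]
    - [0.04,0.064,0.005]
    - [0.047,0.059,0.005]
  spin: [0.071,0.071,0.071,0.071,0.071,0.071,0.071,0.071]

```text
time: 17.65
tool_pos: [634.4, 78.0, 68.8]
tcp_rot: [3.142, 0.0, 0.102]
contact_force: [-0.1, -0.1, -0.1]
grip_width: 18.5
finger_force: 30.0
```

Request:
servo_tool:
  linear:
    - [0,0,0]
    - [0,0,0]
    - [0,0,0]
    - [0,0,0]
    - [0,0,0]
    - [0,0,0]
    - [0,0,0]
    - [0,0,0]
  spin: [0,0,0,0,0,0,0,0]

```text
time: 18.65
tool_pos: [634.1, 78.4, 69.1]
tcp_rot: [3.142, -0.0, 0.106]
contact_force: [0.6, 0.6, 0.2]
grip_width: 18.4
finger_force: 30.0
```

```bash
python3 -c "
from h import *
c=cap('wrist','w6')
plan(634.5,79,9,6.5,8)
for p in blobs(c,*WOOD,(230,0,410,300),300): print('wood',p.mean(0).round(),rect(c,p,9), onz(c,[p[p[:,1].argmin()]],12).round(1))
"
```

```text
t 18.7 from [634.1  78.3  69.1] yaw 6.1 w 18.2 step mm 7.5121304458654805
[[0.0, -0.0, 0.038], [0.0, -0.0, 0.038], [0.0, -0.0, 0.038], [0.0, -0.0, 0.038], [0.0, -0.0, 0.038], [0.0, -0.0, 0.038], [0.0, -0.0, 0.038], [0.0, -0.0, 0.038]] [-0.0006, -0.0006, -0.0006, -0.0006, -0.0006, -0.0006, -0.0006, -0.0006]
wood [319. 195.] [643.9  79.7  49.9  55.8   6. ] [[669.9 105.   12. ]]
```

View pics/w6.png

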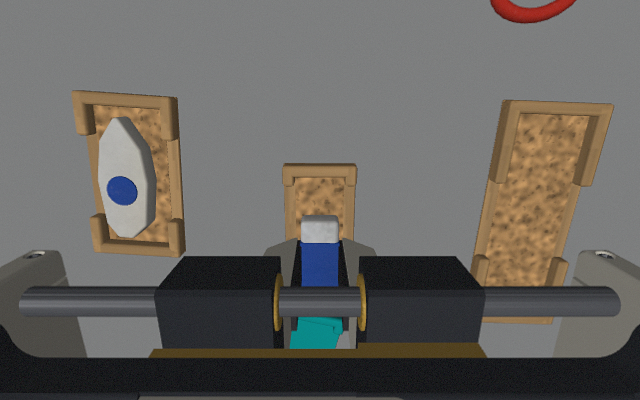

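Eraser (320,260) is lined up with its tray (320,195), and the tape sits in its tray at left (125,180). Lowering and releasing.

Request:
servo_tool:
  linear:
    - [0,-0.004,0.1]
    - [0,0,0.1]
    - [0,0,0.06]
    - [0,0,0.03]
    - [0,0,0.013]
    - [0,0,0]
    - [0,0,0]
    - [0,0,0]
  spin: [0,0,0,0,0,0,0,0]

```text
time: 19.7
tool_pos: [634.2, 79.1, 8.9]
tcp_rot: [3.141, -0.001, 0.106]
contact_force: [0.3, -0.6, -0.4]
grip_width: 18.3
finger_force: 30.0
```

Request:
servo_tool:
  linear:
    - [0,0,0]
    - [0,0,0]
    - [0,0,0]
    - [0,0,0]
    - [0,0,-0.1]
    - [0,0,-0.2]
    - [0,0,-0.2]
    - [0,0,-0.2]
  spin: [0,0,0,0,0,0,0,0]
  hand: 1

```text
time: 20.7
tool_pos: [633.9, 79.1, 149.8]
tcp_rot: [3.141, 0.0, 0.106]
contact_force: [1.0, -0.9, 0.0]
grip_width: 90.6
finger_force: 0.0
```

Request:
servo_tool:
  linear:
    - [0,0,0]
    - [0,0,0]
    - [0,0,0]
    - [0,0,0]
    - [0,0,0]
    - [0,0,0]
    - [0,0,0]
    - [0,0,0]
  spin: [0,0,0,0,0,0,0,0]

```text
time: 21.7
tool_pos: [634.0, 79.2, 148.5]
tcp_rot: [3.142, -0.0, 0.106]
contact_force: [-0.6, 0.3, 0.1]
grip_width: 91.2
finger_force: 0.0
```

```bash
python3 -c "
from h import *
c=cap('wrist','w7')
for p in blobs(c,*WOOD,(230,0,410,300),300): print('wood',p.mean(0).round(),rect(c,p,6))
for p in blobs(c,(105,90,40),(130,255,255),(200,60,440,300),50): print('blue',p.mean(0).round(),rect(c,p,9),len(p))
for p in blobs(c,(0,0,150),(180,60,255),(240,60,400,260),50): print('wh',p.mean(0).round(),rect(c,p,9),len(p))
plan(454,-9.5,150,6.2,8)
"
```

```text
wood [320. 185.] [632.6  78.6  50.2  75.6   6. ]
blue [319. 193.] [627.3  78.5  19.6  32.2   5.5] 729
wh [319. 171.] [649.2  81.2  10.2  16.5 -84. ] 211
t 21.8 from [634.   79.2 148.5] yaw 6.1 w 91.8 step mm 25.085505808847287
[[-0.118, 0.043, -0.001], [-0.118, 0.043, -0.001], [-0.118, 0.043, -0.001], [-0.118, 0.043, -0.001], [-0.118, 0.043, -0.001], [-0.118, 0.043, -0.001], [-0.118, 0.043, -0.001], [-0.118, 0.043, -0.001]] [-0.0002, -0.0002, -0.0002, -0.0002, -0.0002, -0.0002, -0.0002, -0.0002]
```

Request:
servo_tool:
  linear:
    - [-0.118,0.043,0]
    - [-0.118,0.043,0]
    - [-0.118,0.043,0]
    - [-0.118,0.043,0]
    - [-0.118,0.043,0]
    - [-0.118,0.043,0]
    - [-0.118,0.043,0]
    - [-0.118,0.043,0]
  spin: [0,0,0,0,0,0,0,0]

```text
time: 22.75
tool_pos: [452.9, -9.6, 148.7]
tcp_rot: [3.141, -0.001, 0.106]
contact_force: [0.4, -0.7, 0.3]
grip_width: 91.8
finger_force: 0.0
```

Request:
servo_tool:
  linear:
    - [0,0,0]
    - [0,0,0]
    - [0,0,0]
    - [0,0,0]
    - [0,0,0]
    - [0,0,0]
    - [0,0,0]
    - [0,0,0]
  spin: [0,0,0,0,0,0,0,0]

```text
time: 23.75
tool_pos: [453.6, -9.2, 148.5]
tcp_rot: [3.142, -0.0, 0.106]
contact_force: [0.4, -0.2, -0.8]
grip_width: 92.1
finger_force: 0.0
```

```bash
python3 -c "
from h import *
c=cap('wrist','w8')
plan(453.7,-10.5,48,6.2,8)
for p in blobs(c,(0,0,150),(180,60,255),(250,60,390,290),50): print('wh',p.mean(0).round(),p.min(0),p.max(0),rect(c,p,90),len(p))
"
```

```text
t 23.8 from [453.5  -9.2 148.5] yaw 6.1 w 92.0 step mm 12.56703407543514
[[0.0, 0.001, 0.063], [0.0, 0.001, 0.063], [0.0, 0.001, 0.063], [0.0, 0.001, 0.063], [0.0, 0.001, 0.063], [0.0, 0.001, 0.063], [0.0, 0.001, 0.063], [0.0, 0.001, 0.063]] [-0.0002, -0.0002, -0.0002, -0.0002, -0.0002, -0.0002, -0.0002, -0.0002]
wh [320. 216.] [302. 200.] [338. 233.] [454.   -9.5  24.6  24.6  28.7] 957
```

View pics/w8.png

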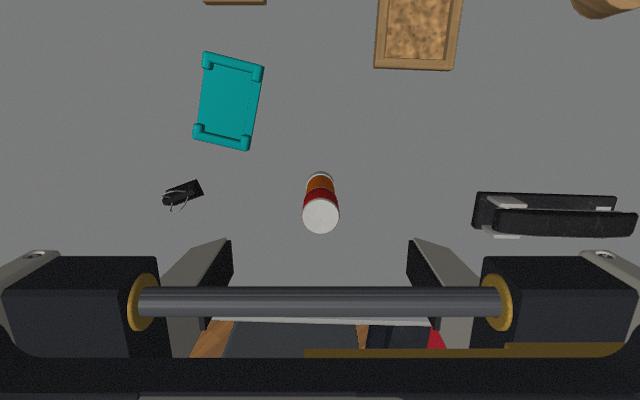

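Glue top at (320,216) is centred between the fingers; clip (185,192) and stapler (555,215) are clear. Gripping it.

Request:
servo_tool:
  linear:
    - [0.001,0.001,0.14]
    - [0,0,0.14]
    - [0,0,0.12]
    - [0,0,0.07]
    - [0,0,0.03]
    - [0,0,0]
    - [0,0,0]
    - [0,0,0]
  spin: [0,0,0,0,0,0,0,0]

```text
time: 24.8
tool_pos: [454.2, -9.5, 49.1]
tcp_rot: [3.141, -0.001, 0.106]
contact_force: [0.5, 0.4, -0.3]
grip_width: 91.9
finger_force: 0.0
```

Request:
servo_tool:
  linear:
    - [0,0,0]
    - [0,0,0]
    - [0,0,0]
    - [0,0,0]
    - [0,0,0]
    - [0,0,0]
    - [0,0,0]
    - [0,0,-0.1]
  spin: [0,0,0,0,0,0,0,0]
  hand: -1

```text
time: 25.8
tool_pos: [452.7, -9.2, 67.7]
tcp_rot: [-3.141, 0.003, 0.106]
contact_force: [0.2, 0.0, 0.0]
grip_width: 25.7
finger_force: 30.0
```

Request:
servo_tool:
  linear:
    - [0,0,-0.2]
    - [0.121,0.163,0]
    - [0.121,0.163,0]
    - [0.121,0.163,0]
    - [0.121,0.163,0]
    - [0.121,0.163,0]
    - [0.121,0.163,0]
    - [0.122,0.163,0]
  spin: [0,0,0,0,0,0,0,0]

```text
time: 26.8
tool_pos: [647.1, -219.3, 108.2]
tcp_rot: [-3.141, 0.0, 0.106]
contact_force: [0.1, -0.1, 0.7]
grip_width: 26.0
finger_force: 30.0
```

Request:
servo_tool:
  linear:
    - [0,0,0]
    - [0,0,0]
    - [0,0,0]
    - [0,0,0]
    - [0,0,0]
    - [0,0,0]
    - [0,0,0]
    - [0,0,0]
  spin: [0,0,0,0,0,0,0,0]

```text
time: 27.8
tool_pos: [646.6, -218.4, 108.5]
tcp_rot: [3.142, -0.0, 0.106]
contact_force: [0.2, 0.5, 0.2]
grip_width: 25.9
finger_force: 30.0
```

```bash
python3 -c "
from h import *
c=cap('wrist','w9')
plan(647,-218.5,52,6.2,8)
for p in blobs(c,*WOOD,(200,60,440,300),300): print('wood',p.mean(0).round(),p.min(0),p.max(0),rect(c,p,15))
"
```

```text
t 27.9 from [ 646.6 -218.4  108.5] yaw 6.1 w 26.2 step mm 7.064402038079586
[[0.0, 0.0, 0.035], [0.0, 0.0, 0.035], [0.0, 0.0, 0.035], [0.0, 0.0, 0.035], [0.0, 0.0, 0.035], [0.0, 0.0, 0.035], [0.0, 0.0, 0.035], [0.0, 0.0, 0.035]] [-0.0002, -0.0002, -0.0002, -0.0002, -0.0002, -0.0002, -0.0002, -0.0002]
wood [319. 204.] [284. 165.] [354. 251.] [ 639.9 -218.6   56.3   72.7    6. ]
```

View pics/w9.png

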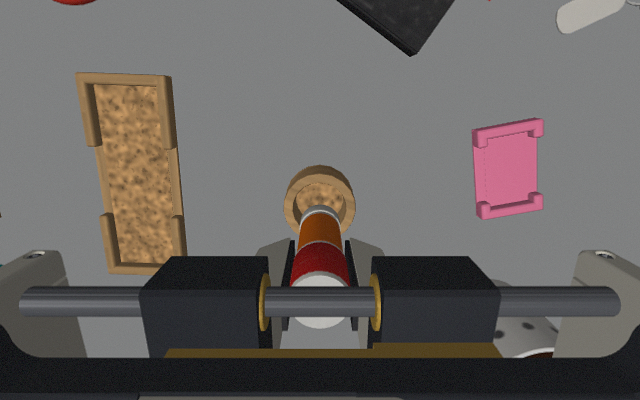

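```bash
python3 -c "
from h import *
c=ld('w9')
print(onz(c,[(320,165)],30)-[27.5,0,0])
"
```

```text
[[ 651.5941507 -215.2584161   30.       ]]
```

Request:
servo_tool:
  linear:
    - [-0.003,0,0.07]
    - [0,0,0.06]
    - [0,0,0.05]
    - [0,0,0.04]
    - [0,0,0.03]
    - [0,0,0.02]
    - [0,0,0.011]
    - [0,0,0]
  spin: [0,0,0,0,0,0,0,0]

```text
time: 28.85
tool_pos: [646.0, -218.5, 52.4]
tcp_rot: [3.141, -0.0, 0.106]
contact_force: [-0.3, -0.3, 0.0]
grip_width: 25.8
finger_force: 30.0
```

```bash
python3 -c "
from h import *
c=cap('wrist','w10')
o=monitor.get_obs();print(o['tool_pos'],o['contact_force'],o['moment'])
cv2.imwrite('pics/w10z.png',cv2.resize(c['frame'][150:350,220:420],None,fx=3,fy=3))
"
```

```text
[ 646.06270266 -218.50932652   52.5548119 ] [-0.57142516  0.44377437 -0.22737694] [ 0.02407843  0.03914146 -0.02990182]
```

View pics/w10z.png

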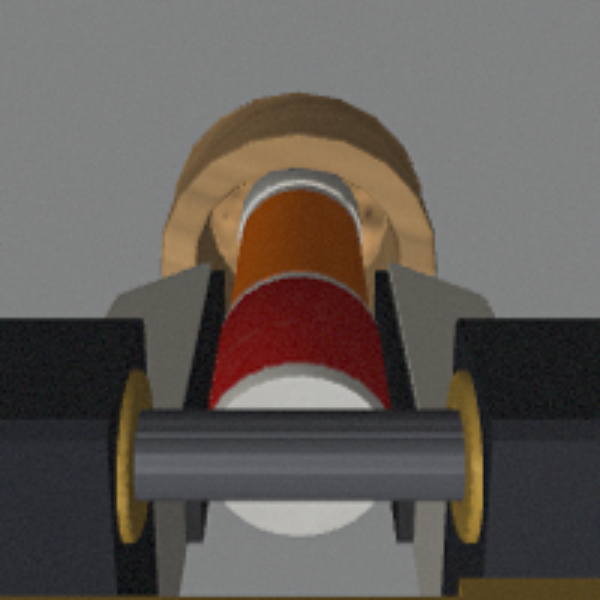

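The stick is inside the bore (bottom at 300,180 in the crop, within the rim) with no contact force. Releasing, rising, then heading to the stapler.

Request:
servo_tool:
  linear:
    - [0,0,0]
    - [0,0,0]
    - [0,0,0]
    - [0,0,0]
    - [0,0,-0.05]
    - [0,0,-0.15]
    - [0,0,-0.2]
    - [0,0,-0.2]
  spin: [0,0,0,0,0,0,0,0]
  hand: 1

```text
time: 29.9
tool_pos: [645.9, -218.4, 174.3]
tcp_rot: [3.141, -0.001, 0.106]
contact_force: [0.9, 0.2, -0.0]
grip_width: 91.3
finger_force: 0.0
```

Request:
servo_tool:
  linear:
    - [0,0,0]
    - [0,0,0]
    - [0,0,0]
    - [0,0,0]
    - [0,0,0]
    - [0,0,0]
    - [0,0,0]
    - [0,0,0]
  spin: [0,0,0,0,0,0,0,0]

```text
time: 30.9
tool_pos: [645.9, -218.5, 172.4]
tcp_rot: [3.141, -0.0, 0.106]
contact_force: [-0.4, -0.3, -0.3]
grip_width: 91.6
finger_force: 0.0
```

```bash
python3 -c "
from h import *
c=cap('wrist','w11')
for p in blobs(c,(0,0,150),(180,60,255),(250,60,390,290),50): print('wh',p.mean(0).round(),p.min(0),p.max(0),rect(c,p,93),len(p))
plan(451,-228,160,94,16)
"
```

```text
wh [319. 207.] [303. 192.] [335. 222.] [ 646.2 -218.    23.9   24.2  -84. ] 812
t 30.9 from [ 646.  -218.5  172.4] yaw 6.1 w 91.5 step mm 12.223470946015238
[[-0.061, -0.003, 0.004], [-0.06, -0.009, 0.004], [-0.059, -0.015, 0.004], [-0.057, -0.021, 0.004], [-0.055, -0.026, 0.004], [-0.052, -0.031, 0.004], [-0.049, -0.036, 0.004], [-0.046, -0.041, 0.004], [-0.041, -0.045, 0.004], [-0.037, -0.049, 0.004], [-0.032, -0.052, 0.004], [-0.027, -0.055, 0.004], [-0.022, -0.057, 0.004], [-0.016, -0.059, 0.004], [-0.01, -0.06, 0.004], [-0.005, -0.061, 0.004]] [-0.0611, -0.0611, -0.0611, -0.0611, -0.0611, -0.0611, -0.0611, -0.0611, -0.0611, -0.0611, -0.0611, -0.0611, -0.0611, -0.0611, -0.0611, -0.0611]
```

Glue stick stands at (646.2,-218) with its top at z = 93. On to the stapler.

Request:
servo_tool:
  linear:
    - [-0.061,-0.003,0.004]
    - [-0.06,-0.009,0.004]
    - [-0.059,-0.015,0.004]
    - [-0.057,-0.021,0.004]
    - [-0.055,-0.026,0.004]
    - [-0.052,-0.031,0.004]
    - [-0.049,-0.036,0.004]
    - [-0.046,-0.041,0.004]
  spin: [-0.061,-0.061,-0.061,-0.061,-0.061,-0.061,-0.061,-0.061]

```text
time: 31.95
tool_pos: [548.3, -223.2, 166.1]
tcp_rot: [3.141, -0.0, 0.876]
contact_force: [-0.2, -0.9, 1.2]
grip_width: 91.9
finger_force: 0.0
```

Request:
servo_tool:
  linear:
    - [-0.041,-0.045,0.004]
    - [-0.037,-0.049,0.004]
    - [-0.032,-0.052,0.004]
    - [-0.027,-0.055,0.004]
    - [-0.022,-0.057,0.004]
    - [-0.016,-0.059,0.004]
    - [-0.01,-0.06,0.004]
    - [-0.005,-0.061,0.004]
  spin: [-0.061,-0.061,-0.061,-0.061,-0.061,-0.061,-0.061,-0.061]

```text
time: 32.95
tool_pos: [450.6, -227.8, 159.7]
tcp_rot: [3.141, 0.0, 1.642]
contact_force: [-0.7, 0.3, -0.7]
grip_width: 91.4
finger_force: 0.0
```

Request:
servo_tool:
  linear:
    - [0,0,0]
    - [0,0,0]
    - [0,0,0]
    - [0,0,0]
    - [0,0,0]
    - [0,0,0]
    - [0,0,0]
    - [0,0,0]
  spin: [0,0,0,0,0,0,0,0]

```text
time: 33.95
tool_pos: [450.9, -227.7, 159.5]
tcp_rot: [3.142, 0.0, 1.639]
contact_force: [-0.1, -0.1, -0.0]
grip_width: 91.8
finger_force: 0.0
```

```bash
python3 -c "
from h import *
c=cap('wrist','w12')
o=monitor.get_obs();print(o['tool_pos'],o['tcp_rot'],ray(c,[(320,200)])[0])
cv2.imwrite('pics/w12z.png',cv2.resize(c['frame'][90:290,230:410],None,fx=3,fy=3))
"
```

```text
[ 450.97567588 -227.72505127  159.53150549] [3.14151447e+00 9.15658500e-05 1.63896950e+00] [ 445.40094148 -147.28389261  317.99152409]
```

View pics/w12z.png

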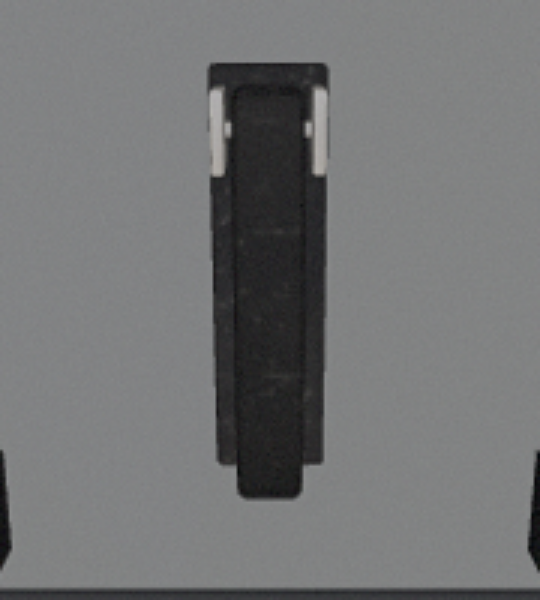

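The stapler in the crop: base far end (268,63), base near end (270,465), arm near end (270,497), arm edges 234–304; it stands straight between the fingers.

```bash
python3 -c "
from h import *
c=ld('w12')
g=lambda u,v:(230+(u+.5)/3-.5,90+(v+.5)/3-.5)
f=lambda u,v:(160+(u+.5)/3-.5,120+(v+.5)/3-.5)
print('far',onz(c,[g(268,63)],3),'near base',onz(c,[g(270,465)],11),'arm end',onz(c,[g(270,497)],40))
print('corners',onz(c,[g(208,63),g(329,63),g(217,465),g(322,465)],[5,5,11,11]).round(1))
print('arm mid',onz(c,[g(236,280),g(304,280)],43).round(1), 'arm axis',onz(c,[g(268,100),g(270,490)],43).round(1))
print(tri(ld('top0'),[f(728,346),f(556,350)],c,[g(270,497),g(268,63)]).round(1))
plan(451,-228,15,94,8)
"
```

```text
far [[ 445.76731643 -160.18212671    3.        ]] near base [[ 455.12909978 -290.32011631   11.        ]] arm end [[ 454.93319107 -287.55883339   40.        ]]
corners [[ 427.6 -161.3    5. ]
 [ 464.2 -158.9    5. ]
 [ 437.3 -291.5   11. ]
 [ 472.6 -289.1   11. ]]
arm mid [[ 440.6 -218.7   43. ]
 [ 459.9 -217.4   43. ]] arm axis [[ 446.4 -168.2   43. ]
 [ 454.7 -283.7   43. ]]
[[ 454.3 -295.3   24.5    2.3]
 [ 446.3 -158.9   25.5    1.3]]
t 34.0 from [ 451.  -227.7  159.5] yaw 93.9 w 91.5 step mm 18.066471131918874
[[-0.0, 0.0, 0.09], [-0.0, 0.0, 0.09], [-0.0, 0.0, 0.09], [-0.0, 0.0, 0.09], [-0.0, 0.0, 0.09], [-0.0, 0.0, 0.09], [-0.0, 0.0, 0.09], [-0.0, 0.0, 0.09]] [-0.0001, -0.0001, -0.0001, -0.0001, -0.0001, -0.0001, -0.0001, -0.0001]
```

Request:
servo_tool:
  linear:
    - [0.003,0,0.18]
    - [0,0,0.18]
    - [0,0,0.16]
    - [0,0,0.11]
    - [0,0,0.06]
    - [0,0,0.032]
    - [0,0,0]
    - [0,0,0]
  spin: [0,0,0,0,0,0,0,0]

```text
time: 35.0
tool_pos: [451.4, -227.4, 15.8]
tcp_rot: [3.14, 0.001, 1.639]
contact_force: [0.1, -0.5, -0.1]
grip_width: 91.6
finger_force: 0.0
```

Request:
servo_tool:
  linear:
    - [0,0,0]
    - [0,0,0]
    - [0,0,0]
    - [0,0,0]
    - [0,0,0]
    - [0,0,0]
    - [0,0,0]
    - [0,0,0]
  spin: [0,0,0,0,0,0,0,0]
  hand: -1

```text
time: 36.0
tool_pos: [450.9, -227.1, 15.1]
tcp_rot: [-3.141, 0.0, 1.639]
contact_force: [-0.2, -0.5, -0.7]
grip_width: 19.9
finger_force: 30.0
```

Request:
servo_tool:
  linear:
    - [0,0,-0.08]
    - [0,0,-0.15]
    - [0,0,-0.12]
    - [0,0,0]
    - [0,0,0]
    - [0,0,0]
    - [0,0,0]
    - [0,0,0]
  spin: [0,0,0,0,0,0,0,0]

```text
time: 37.0
tool_pos: [450.8, -227.1, 84.7]
tcp_rot: [-3.141, -0.0, 1.639]
contact_force: [-0.5, -0.3, -1.9]
grip_width: 20.3
finger_force: 30.0
```

```bash
python3 -c "
from h import *
plan(646,-69.8,85,4,16)
"
```

```text
t 37.0 from [ 450.8 -227.1   84.7] yaw 93.9 w 20.3 step mm 15.666953891419602
[[0.045, 0.064, -0.0], [0.051, 0.06, -0.0], [0.057, 0.054, -0.0], [0.062, 0.048, -0.0], [0.066, 0.042, -0.0], [0.07, 0.036, -0.0], [0.073, 0.029, -0.0], [0.075, 0.021, -0.0], [0.077, 0.014, -0.0], [0.078, 0.006, -0.0], [0.078, -0.002, -0.0], [0.078, -0.009, -0.0], [0.077, -0.017, -0.0], [0.075, -0.024, -0.0], [0.072, -0.031, -0.0], [0.068, -0.038, -0.0]] [0.0624, 0.0624, 0.0624, 0.0624, 0.0624, 0.0624, 0.0624, 0.0624, 0.0624, 0.0624, 0.0624, 0.0624, 0.0624, 0.0624, 0.0624, 0.0624]
```

Request:
servo_tool:
  linear:
    - [0.045,0.064,0]
    - [0.051,0.06,0]
    - [0.057,0.054,0]
    - [0.062,0.048,0]
    - [0.066,0.042,0]
    - [0.07,0.036,0]
    - [0.073,0.029,0]
    - [0.075,0.021,0]
  spin: [0.062,0.062,0.062,0.062,0.062,0.063,0.063,0.063]

```text
time: 38.0
tool_pos: [548.7, -147.8, 84.9]
tcp_rot: [-3.141, 0.0, 0.852]
contact_force: [0.2, 0.0, -1.5]
grip_width: 19.8
finger_force: 30.0
```

Request:
servo_tool:
  linear:
    - [0.077,0.014,0]
    - [0.078,0.006,0]
    - [0.078,-0.002,0]
    - [0.078,-0.009,0]
    - [0.077,-0.017,0]
    - [0.075,-0.024,0]
    - [0.072,-0.031,0]
    - [0.068,-0.038,0]
  spin: [0.062,0.062,0.062,0.062,0.062,0.063,0.063,0.063]

```text
time: 39.0
tool_pos: [646.1, -69.0, 84.7]
tcp_rot: [-3.142, 0.001, 0.068]
contact_force: [0.8, 0.3, -0.8]
grip_width: 20.0
finger_force: 30.0
```

Request:
servo_tool:
  linear:
    - [0,0,0]
    - [0,0,0]
    - [0,0,0]
    - [0,0,0]
    - [0,0,0]
    - [0,0,0]
    - [0,0,0]
    - [0,0,0]
  spin: [0,0,0,0,0,0,0,0]

```text
time: 40.0
tool_pos: [645.9, -69.3, 85.1]
tcp_rot: [3.141, -0.0, 0.071]
contact_force: [-0.3, -0.4, -2.2]
grip_width: 20.0
finger_force: 30.0
```

```bash
python3 -c "
from h import *
c=cap('wrist','w13')
plan(646,-69.8,18.5,4,8)
for p in blobs(c,*WOOD,(200,0,440,300),200): print('wood',p.mean(0).round(),p.min(0),p.max(0),rect(c,p,9),len(p))
"
```

```text
t 40.0 from [646.  -69.3  85.1] yaw 4.1 w 20.1 step mm 8.32963607066205
[[-0.0, 0.0, 0.042], [-0.0, 0.0, 0.042], [-0.0, 0.0, 0.042], [-0.0, 0.0, 0.042], [-0.0, 0.0, 0.042], [-0.0, 0.0, 0.042], [-0.0, 0.0, 0.042], [-0.0, 0.0, 0.042]] [0.0001, 0.0001, 0.0001, 0.0001, 0.0001, 0.0001, 0.0001, 0.0001]
wood [325. 138.] [273.  95.] [370. 242.] [673.  -68.4  66.1 107.9   3.9] 4745
```

View pics/w13.png

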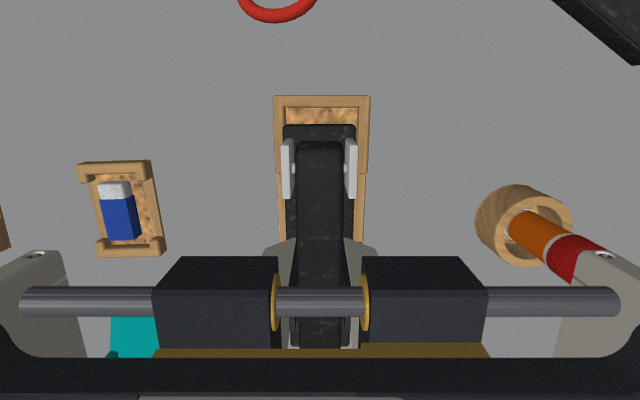

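The stapler is over its tray (325,138) and aligned, with the eraser (118,210) and glue stick (545,235) seated on either side. Lowering.

Request:
servo_tool:
  linear:
    - [0,0,0.09]
    - [0,0,0.08]
    - [0,0,0.06]
    - [0,0,0.04]
    - [0,0,0.03]
    - [0,0,0.02]
    - [0,0,0.012]
    - [0,0,0]
  spin: [0,0,0,0,0,0,0,0]

```text
time: 41.05
tool_pos: [646.0, -69.4, 18.8]
tcp_rot: [3.141, -0.0, 0.071]
contact_force: [0.0, 0.4, -2.1]
grip_width: 20.6
finger_force: 30.0
```

Request:
servo_tool:
  linear:
    - [0,0,0]
    - [0,0,0]
    - [0,0,0]
    - [0,0,0]
    - [0,0,0]
    - [0,0,0]
    - [0,0,0]
    - [0,0,0]
  spin: [0,0,0,0,0,0,0,0]

```text
time: 42.05
tool_pos: [645.9, -69.4, 18.7]
tcp_rot: [3.141, -0.0, 0.071]
contact_force: [0.3, -0.4, -1.9]
grip_width: 20.2
finger_force: 30.0
```

Request:
servo_tool:
  linear:
    - [0,0,0]
    - [0,0,0]
    - [0,0,0]
    - [0,0,0]
    - [0,0,-0.1]
    - [0,0,-0.2]
    - [0,0,-0.25]
    - [0,0,-0.25]
  spin: [0,0,0,0,0,0,0,0]
  hand: 1

```text
time: 43.05
tool_pos: [645.7, -69.3, 180.2]
tcp_rot: [3.142, 0.0, 0.071]
contact_force: [0.7, 0.2, 0.3]
grip_width: 90.9
finger_force: 0.0
```

Request:
servo_tool:
  linear:
    - [-0.1,0,-0.1]
    - [-0.15,0,0]
    - [-0.15,0,0]
    - [0,0,0]
    - [0,0,0]
    - [0,0,0]
    - [0,0,0]
    - [0,0,0]
  spin: [0,0,0,0,0,0,0,0]

```text
time: 44.05
tool_pos: [566.4, -75.0, 198.5]
tcp_rot: [-3.142, 0.0, 0.072]
contact_force: [-0.9, -0.6, -0.0]
grip_width: 91.8
finger_force: 0.0
```

```bash
python3 -c "
from h import *
c=cap('wrist','w14');o=monitor.get_obs();print(o['time'],o['tool_pos'])
for p in blobs(c,*WOOD,(0,0,640,235),300): print('wood',p.mean(0).round(),rect(c,p,6))
for p in blobs(c,(0,0,0),(180,255,70),(270,20,370,235),200): print('stapler z14',p.mean(0).round(),rect(c,p,14))
for p in blobs(c,*WHITE,(0,20,640,235),40): print('white',p.mean(0).round(),len(p),rect(c,p,15))
"
```

```text
44.1 [566.29061263 -75.03002333 198.48858953]
wood [321.  87.] [645.4 -70.5  66.4 165.2   3.9]
wood [47. 70.] [647.6 208.4  68.9 111.9   2. ]
wood [174.  96.] [633.9  78.9  53.4  74.7   5.7]
wood [465. 107.] [ 645.9 -220.6   57.1   62.7  -87.4]
stapler z14 [319.  95.] [643.8 -69.3  35.3 136.9   4.7]
white [30. 73.] 1702 [648.2 211.4  30.5  78.7   3.9]
white [163.  81.] 140 [650.3  81.4  10.1  15.8 -85.5]
white [513. 110.] 827 [ 646.7 -262.7   30.8   31.2  -85.9]
white [630. 224.] 73 [ 536.5 -421.8    4.5   27.6  -18.3]
```

View pics/w14.png

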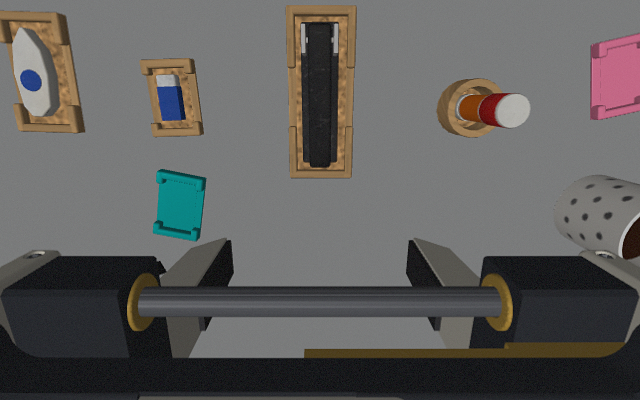

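The picture shows all four tools seated: tape (33,75), eraser (170,97), stapler (319,92) and glue stick (490,108). Each is within 2–3 mm of its place, and the arm is clear. Handing in.

```bash
python3 -c "
from plant import workorder
print(workorder.close_job())"
```

```text
the job is handed in; nothing more can be done
None
```

The stapler, correction tape, eraser and glue stick are each seated in their own tray or holder, within about 3 mm of centre in the last wrist view. The arm never went near the mug or binder clip. The job was handed in at about 44 s, but no verdict was returned.

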